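Pack the brioches into the round display tin and set its cover

TASK

Swing the clear cover of the round tin right back past upright, then pack all the little brioches from the baking tray into the tin, upright on its floor, in a tight honeycomb: one in the middle and the others round it, each close to the middle one and to its neighbours, so that every place left empty in the ring is still wide enough for one more brioche. When they are all in, bring the cover forward to stand open at 60 degrees (0 is shut) so that customers can see in, and leave it standing there by its stiff hinge; do not disturb the other things on the counter.

Things in the scene. Friction and masses are not known exactly. Their poses are not given: they have to be found in the camera images.
- brioche0: small brioche, one of 5 to 7 alike (absent: None): fluted foot 44 mm across below, 60 mm at 25 to 28 mm up, shoulder at 31 mm; on it a round head 30 mm across, sides upright from 31 to 51 mm, top at 60 mm. Hold by the head, 10 N; TCP 56 mm above the origin keeps the fingertips over the neighbours' shoulders. Origin: centre of underside, z up; 55 g
- brioche1: small brioche, one of 5 to 7 alike (absent: None): fluted foot 44 mm across below, 60 mm at 25 to 28 mm up, shoulder at 31 mm; on it a round head 30 mm across, sides upright from 31 to 51 mm, top at 60 mm. Hold by the head, 10 N; TCP 56 mm above the origin keeps the fingertips over the neighbours' shoulders. Origin: centre of underside, z up; 55 g
- brioche2: small brioche, one of 5 to 7 alike (absent: None): fluted foot 44 mm across below, 60 mm at 25 to 28 mm up, shoulder at 31 mm; on it a round head 30 mm across, sides upright from 31 to 51 mm, top at 60 mm. Hold by the head, 10 N; TCP 56 mm above the origin keeps the fingertips over the neighbours' shoulders. Origin: centre of underside, z up; 55 g
- brioche3: small brioche, one of 5 to 7 alike (absent: None): fluted foot 44 mm across below, 60 mm at 25 to 28 mm up, shoulder at 31 mm; on it a round head 30 mm across, sides upright from 31 to 51 mm, top at 60 mm. Hold by the head, 10 N; TCP 56 mm above the origin keeps the fingertips over the neighbours' shoulders. Origin: centre of underside, z up; 55 g
- brioche4: small brioche, one of 5 to 7 alike (absent: None): fluted foot 44 mm across below, 60 mm at 25 to 28 mm up, shoulder at 31 mm; on it a round head 30 mm across, sides upright from 31 to 51 mm, top at 60 mm. Hold by the head, 10 N; TCP 56 mm above the origin keeps the fingertips over the neighbours' shoulders. Origin: centre of underside, z up; 55 g
- brioche5: small brioche, one of 5 to 7 alike (absent: None): fluted foot 44 mm across below, 60 mm at 25 to 28 mm up, shoulder at 31 mm; on it a round head 30 mm across, sides upright from 31 to 51 mm, top at 60 mm. Hold by the head, 10 N; TCP 56 mm above the origin keeps the fingertips over the neighbours' shoulders. Origin: centre of underside, z up; 55 g
- brioche6: small brioche, one of 5 to 7 alike (absent: None): fluted foot 44 mm across below, 60 mm at 25 to 28 mm up, shoulder at 31 mm; on it a round head 30 mm across, sides upright from 31 to 51 mm, top at 60 mm. Hold by the head, 10 N; TCP 56 mm above the origin keeps the fingertips over the neighbours' shoulders. Origin: centre of underside, z up; 55 g
- tin: round steel display tin, fixed: inside diameter 186 mm, outside 193, rim 30 mm and inner floor 4 mm above the counter; seven brioches fit in one layer only as one in the middle and six round it, with 3 mm of play to the wall. Origin: centre of its underside, on the counter; x axis points from there to the cover's hinge, on the side away from the robot; z up
- hinge (a point): middle of the cover's hinge axis, 110 mm from the tin's centre along the tin's x axis, 35 mm above the counter; the axis is level, along the tin's y axis
- lid_bar (a point): middle of the cover's handle: round steel bar 9 mm thick, parallel to the hinge axis and 240 mm from it, straight for 58 mm, on the edge of the cover away from the hinge, with a gap of 28 mm between bar and rim. It can be pinched from above, fingers closing across it, at every angle of the cover, and turns between the fingers
- lid (a joint): angle of the clear domed cover, rad: 0 shut, grows as it opens upward and away from the robot, 1.57 upright, 2.0 the stop. The hinge is stiff: the cover stays where it is left; moving the bar takes 2 to 5 N. Steel rim 194 mm across, dome 41 mm high on its outside. It starts part open, 0.6 to 0.9, and hides most of the tin from above
- tray: aluminium baking tray with parchment, fixed: 236 mm (its x) by 296 mm (its y), rim 14 mm high, inner floor 4 mm above the counter; origin at the centre of its underside
- shaker: bystander: sugar shaker, 44 mm across, 90 mm high; origin at the centre of its underside
- swirl0: bystander: flat glazed pastry swirl about 94 mm across and 32 mm high, without a head: not a brioche; origin at the centre of its underside
- swirl1: bystander: the second pastry swirl, about 92 mm across and 32 mm high; origin at the centre of its underside
- price_card: bystander: price card in a small wooden block, 28 x 85 x 61 mm; origin at the centre of its underside
Mind the look-alikes: they are no part of the job. Leave any green look-alike of the brioche3 alone.

How it is judged:
By the outcome, as a careful person would: the job done as asked, in the order asked, and still so for the second after the job is handed in, with the robot touching nothing.
Of brioche0, brioche1, brioche2, brioche3, brioche4, brioche5, brioche6 only 5 to 7 are there at a start; the rules pass over those that are not, and their reading is None.
At some moment in a run one of brioche0, brioche1, brioche2, brioche3, brioche4, brioche5, brioche6 may be knocked a few centimetres aside while the robot is not near it.
It also fails if it takes over 210 s, if anything falls off the work surface, if the arm or the gripper's body presses on something with over 40 N, if the wrist force passes 120 N, or if a joint passes its speed limit or range.

ROBOT

A 7-joint arm with a two-finger parallel gripper is mounted at the origin on a cart in front of the work surface, level with it; the furniture and walls round the work are solid. World frame = base frame: x ahead of the robot, y to its left, z up, the work surface at z = 0. Lengths are in m, angles in rad, forces in N, time in s.
With the tool pointing down it reaches from about 0.35 to 0.9 m from the base axis. Payload 8.1 kg.
Tool frame: the origin (TCP) lies between the finger pads, 19 mm behind the fingertips; this is the grasp point; z points along the fingers, y is the line along which they close (so a half turn about z gives the same grasp; the last joint's range is limited). The gripper opens to 92 mm and grips with 3 to 60 N. Pads are 19 mm wide; open, the fingers measure 130 mm over their backs; the gripper's body (75 mm by 190 mm) begins 47 mm behind the grasp point.
Start: joints at [1.197, 0.434, 0.025, 1.573, -0.012, 1.134, -0.075], TCP at [0.167, -0.602, 0.246] pointing down, gripper open.
Joint ranges: [-2.62, 2.62], [-0.44, 2.09], [-1.27, 1.32], [0.08, 2.57], [-1.32, 4.46], [0.12, 2], [-2.74, 2.74]. Speed limits (rad/s): [2.22, 2.22, 3.01, 3.01, 3.14, 3.14, 3.14].

INTERFACE

Orientations are given as a rotation vector (axis times angle).
In Python, from cell import observe, imaging, arm gives the robot as it stands.
- The arm moves only by the tool apply_moves, never from a script. Its argument "commands" is a list of rows, each a list of 5 numbers: the opening in per cent of the stroke, from 0 (shut) to 100 (fully open), then the shift along the world's x, y, z in units of 0.06 m (1.0 is 0.06 m), then the turn about the world's z in units of 0.5 rad (1.0 is 0.5 rad). A call has 1 to 12 rows; each row shifts and turns the commanded pose from where the row before left it; what a row does not reach is not made up. A row lasts 1/8 s, in which the tool goes at most 62.5 mm and 10.7 degrees, less where a joint would pass 70% of its speed; a pose out of reach is approached as far as the arm can. A call with a number of a shift or a turn outside -1 to 1 is refused whole. A call with a gripper value outside its range is refused whole. The fingers move at their own pace and stop on an object; "newtons" is the grip in N (left out, the last holds). Time passes only in rows, so rows that do not move let the fingers close. It gives the time, the measured TCP pose, the force, the opening and the grip force at its end, in the units of the state.
- observe(): the state, without advancing time (a new reading comes with each control period).
- imaging.get_image(name): name is "side" or "top"; returns (picture, depth): 384x512x3 uint8, red, green, blue; 384x512 float32, m along the optical axis (not along the pixel's ray), 0 where there is no reading.
- imaging.camera_params(name): a dict with "camera_matrix" (3x3 intrinsics, pixels), "dist" ([k1, k2, p1, p2, k3] as OpenCV has them; the pictures are not rectified), "origin" and "rotation" of the camera in the world. Camera axes: x right, y up, looking along -z (the intrinsics and any distortion apply to the point x, -y, -z); pixel columns grow to the right and rows downward; lengths in m; the calibration is good to about 2 mm. A picture is of the moment at which its call begins. camera_params takes no time and is no camera call.
- arm.sign_off(): hands the job in; it is judged then, once.
The state is a dict: "clock": time; "joints": joint angles; "dq": joint speeds; "joint_efforts": joint torques, N m; "position": TCP position; "ee_rot": TCP orientation; "force": force on the tool from outside, world axes, zero at the start; "ft_torque": the same for the moment, N m; "width": opening from 0.0 (shut) to 1.0 (fully open); "gripper_force": force on a finger pad.
Only numpy, scipy, OpenCV 4.12 (cv2) and the standard library are available. Lean on these libraries where they do the work, as an engineer would, in place of code of your own. Each camera call takes 0.05 s, during which the arm holds its last target. There are 200 camera calls.

## Working session

There is one attempt and no reset: what is moved stays moved. The work goes in short steps, Python scripts to look and compute and a tool call to move; the robot and the scene stay as the last step left them, time stands still between calls to the robot, and variables do not carry over. Pictures are saved under pics/ and viewed, at most 14 in all, crops included, and the job is handed in when it is done.

Besides the shell and the picture viewer there is one more tool, called after "Call:" by a JSON object that holds its "api" and its "payload", one argument or row to a line. apply_moves: Moves the arm, as the interface text tells. Its arguments: {"type":"object","properties":{"commands":{"type":"array"},"newtons":{"type":"number"}},"required":["commands"]}

```bash
mkdir -p pics; ls
cat > h.py <<'E'
import numpy as np, cv2
from cell import observe, imaging, arm
def grab(n,save=None):
    p,d=imaging.get_image(n)
    if save: cv2.imwrite(f'pics/{save}.png',p[:,:,::-1])
    return p,d,imaging.camera_params(n)
def rays(c,uv):
    uv=np.asarray(uv,float).reshape(-1,1,2)
    n=cv2.undistortPoints(uv,np.array(c['camera_matrix'],float),np.array(c['dist'],float)).reshape(-1,2)
    d=np.c_[n[:,0],-n[:,1],-np.ones(len(n))]
    return np.array(c['origin']),d@np.array(c['rotation']).T
def plane(c,uv,z):
    o,d=rays(c,uv); return o+d*((z-o[2])/d[:,2])[:,None]
def cloud(c,dep):
    v,u=np.mgrid[:dep.shape[0],:dep.shape[1]]
    o,d=rays(c,np.c_[u.ravel(),v.ravel()])
    P=o+d*dep.ravel()[:,None]; P[dep.ravel()==0]=np.nan
    return P.reshape(*dep.shape,3)
E
python3 - <<'E'
from h import *
s=observe();print(s)
for n in('top','side'):
    p,d,c=grab(n,n+'0');print(c);np.savez(n+'0.npz',p=p,d=d)
E
```

```text
pics
{'clock': 0.0, 'joints': array([ 1.19741545,  0.43525084,  0.02494318,  1.57408471, -0.01162811,
        1.13400698, -0.07512167]), 'dq': array([ 1.05451771e-03,  1.18681450e-04, -7.49152572e-05, -3.59861935e-04,
       -6.55491804e-04, -1.08946914e-03, -1.95518854e-03]), 'joint_efforts': array([ 7.56671452e-04, -6.67838502e+01,  9.85663645e-01, -3.14458251e+01,
       -6.03277353e-02,  4.29204851e-02,  1.71733204e-04]), 'position': array([ 0.16702098, -0.60176937,  0.24473208]), 'ee_rot': array([-3.11130133e+00, -4.23712538e-01,  5.07502521e-04]), 'force': array([ 0.24906864, -1.03529938,  1.02089657]), 'ft_torque': array([-0.04758487,  0.01420714, -0.06004353]), 'gripper_force': 0.0, 'width': 1.0036768648890633}
{'camera_matrix': array([[440.9790398 ,   0.        , 252.25364581],
       [  0.        , 440.9790398 , 194.35885839],
       [  0.        ,   0.        ,   1.        ]]), 'dist': array([-0.10762591,  0.        ,  0.        ,  0.        ,  0.        ]), 'origin': array([ 0.2839626 , -0.03486082,  1.31088419]), 'rotation': array([ 0.17167999, -0.17864808, -1.65566624])}
{'camera_matrix': array([[360.75739754,   0.        , 259.90019195],
       [  0.        , 360.75739754, 198.73827268],
       [  0.        ,   0.        ,   1.        ]]), 'dist': array([-0.11473691,  0.        ,  0.        ,  0.        ,  0.        ]), 'origin': array([0.04494186, 0.93270367, 0.64116479]), 'rotation': array([ 0.36518744, -1.40547691, -2.33217452])}
```

```bash
sed -i "s/np.array(c\['rotation'\]).T/cv2.Rodrigues(np.array(c['rotation'],float))[0].T/" h.py
python3 - <<'E'
import cv2
for n in('top','side'):
    i=cv2.imread(f'pics/{n}0.png'); cv2.imwrite(f'pics/{n}0b.png',cv2.resize(i,(800,600),interpolation=cv2.INTER_CUBIC))
E
```

```text
(no output)
```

View pics/top0b.png

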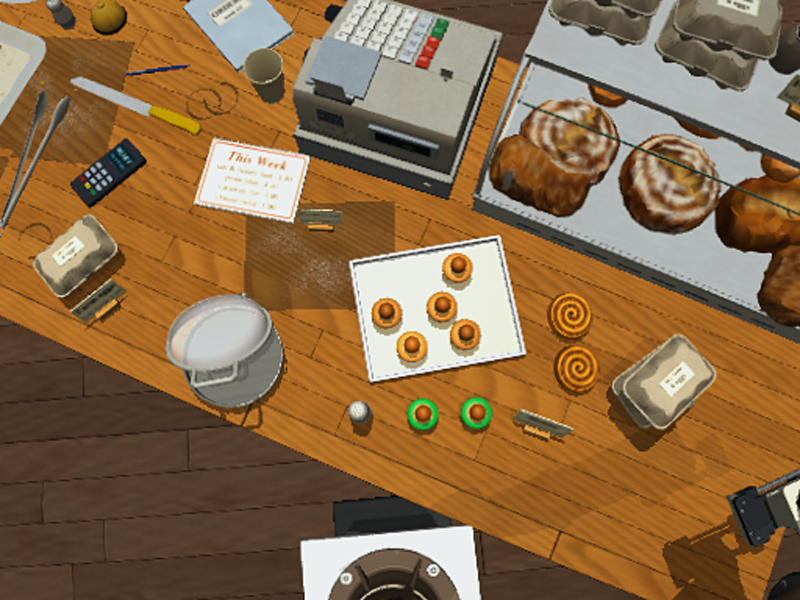

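View pics/side0b.png

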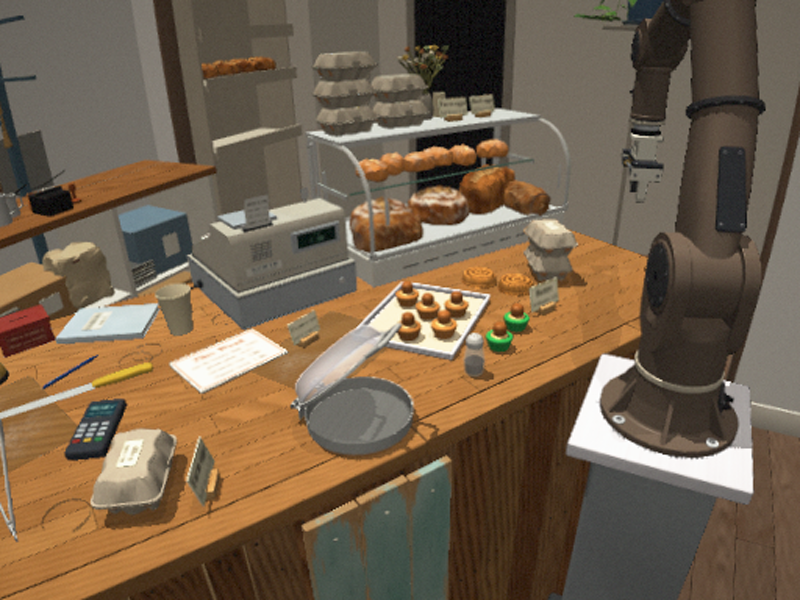

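Run:
```python
from h import *
S={}
for n in('top','side'):
    f=np.load(n+'0.npz');c=imaging.camera_params(n);S[n]=(f['p'],cloud(c,f['d']),c)
p,P,c=S['top']
print('counter z',np.nanmedian(P[200:215,330:345,2]), P[222,200])
# brioche heads: z .04-.075
m=((P[...,2]>.042)&(P[...,2]<.08)&np.isfinite(P[...,2])).astype(np.uint8)
n,l,st,ce=cv2.connectedComponentsWithStats(m,connectivity=4)
for i in range(1,n):
    if 25<st[i,4]<400 and 200<ce[i,0]<340 and 150<ce[i,1]<290:
        q=P[l==i]; print('top',ce[i].round(1),st[i,4],q.mean(0).round(4),q[:,2].max().round(4), p[l==i].mean(0).round())
        t=plane(c,ce[i],.05)[0]; print('   ray .05',t.round(4))
# side lid & tin
p,P,c=S['side']
g=P[235:292,185:270].reshape(-1,3)
rim=g[(g[:,2]>.026)&(g[:,2]<.034)]
print(len(rim),rim.min(0),rim.max(0))
for n in S:
    p,P,c=S[n]
    r=P[...,2]; x=P[...,0];y=P[...,1]
    sel=(x>.25)&(x<.75)&(y>.1)&(y<.42)&(r>.012)
    v,u=np.where(sel); print(n,len(v),u.min(),u.max(),v.min(),v.max(),[ (round(a,2),int(((r[sel]>=a)&(r[sel]<a+.02)).sum())) for a in np.arange(0,.3,.02)])
p,P,c=S['top']
print('tray corners z.014',plane(c,np.array([[350,261],[499,236],[525,353],[370,382]])*.64,.014).round(3), 'guess bar',P[232:246:2,136:150:2].round(3).tolist() and P[238,141])
for n,(x0,x1,y0,y1) in dict(top=(95,195,175,270),side=(175,275,195,300)).items():
    i=S[n][0][y0:y1,x0:x1,::-1]; cv2.imwrite(f'pics/crop_{n}.png',cv2.resize(i,None,fx=5.5,fy=5.5,interpolation=cv2.INTER_CUBIC))
a,b=[cv2.imread(f'pics/crop_{k}.png') for k in('top','side')]
H=max(a.shape[0],b.shape[0]); o=np.zeros((H,a.shape[1]+b.shape[1],3),np.uint8)
o[:a.shape[0],:a.shape[1]]=a;o[:b.shape[0],a.shape[1]:]=b;o=cv2.resize(o,None,fx=8/11,fy=8/11);cv2.imwrite('pics/crop.png',o);print(o.shape)
```

```text
counter z 0.0003298471154991045 [0.50580045 0.10983795 0.00408066]
top [293.4 169.2] 84 [ 0.6279 -0.1811  0.0598] 0.069 [143.  76.  20.]
   ray .05 [ 0.6306 -0.1822  0.05  ]
top [283.3 194.5] 85 [ 0.5546 -0.143   0.0603] 0.0678 [143.  76.  21.]
   ray .05 [ 0.5568 -0.1439  0.05  ]
top [247.2 198.6] 84 [ 0.5521 -0.0376  0.0605] 0.0681 [132.  70.  20.]
   ray .05 [ 0.5544 -0.0376  0.05  ]
top [298.4 212.6] 88 [ 0.4974 -0.1807  0.0608] 0.0698 [138.  74.  21.]
   ray .05 [ 0.4992 -0.182   0.05  ]
top [263.4 220.4] 88 [ 0.484  -0.0782  0.0608] 0.0705 [161.  87.  24.]
   ray .05 [ 0.4857 -0.0785  0.05  ]
top [232.8 264.9] 48 [0.3659 0.0198 0.0581] 0.08 [80. 72. 61.]
   ray .05 [0.3664 0.0202 0.05  ]
top [305.4 263.7] 85 [ 0.3504 -0.1846  0.0568] 0.0636 [148.  78.  22.]
   ray .05 [ 0.3507 -0.1854  0.05  ]
top [270.5 264.5] 88 [ 0.3574 -0.0861  0.0572] 0.0639 [148.  78.  22.]
   ray .05 [ 0.3578 -0.0864  0.05  ]
270 [0.40268117 0.16493073 0.02601098] [0.60441581 0.3582106  0.03374546]
top 2909 106 197 143 259 [(np.float64(0.0), 36), (np.float64(0.02), 172), (np.float64(0.04), 5), (np.float6
[... 151 characters left out ...]
18), 263), (np.float64(0.2), 16), (np.float64(0.22), 0), (np.float64(0.24), 0), (np.float64(0.26), 0), (np.float64(0.28), 0)]
side 2210 186 263 206 288 [(np.float64(0.0), 296), (np.float64(0.02), 482), (np.float64(0.04), 9), (np.float64(0.06), 12), (np.float64(0.08), 51), (np.float64(0.1), 150), (np.float64(0.12), 223), (np.float64(0.14), 302), (np.float64(0.16), 493), (np.float64(0.18), 189), (np.float64(0.2), 3), (np.float64(0.22), 0), (np.float64(0.24), 0), (np.float64(0.26), 0), (np.float64(0.28), 0)]
tray corners z.014 [[ 0.667  0.024  0.014]
 [ 0.691 -0.273  0.014]
 [ 0.455 -0.293  0.014]
 [ 0.427  0.005  0.014]] guess bar [ 4.73935650e-01  2.91328207e-01 -6.16839570e-06]
(420, 800, 3)
```

View pics/crop.png

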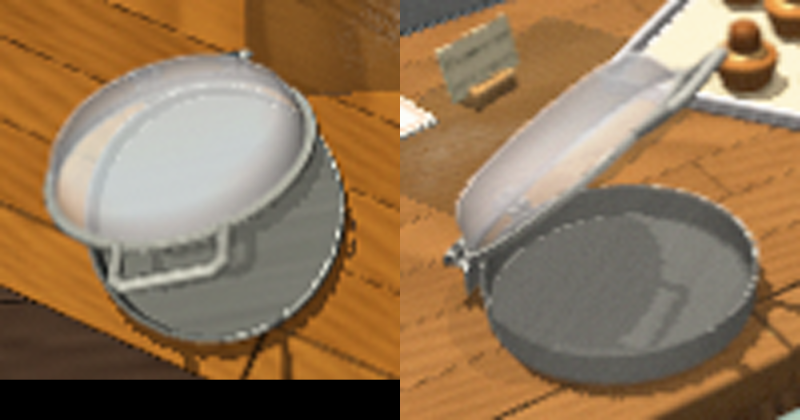

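Run:
```python
from h import *
from scipy.optimize import least_squares as LS
for n in('top','side'):
    f=np.load(n+'0.npz');c=imaging.camera_params(n);P=cloud(c,f['d']);g=P.reshape(-1,3)
    s=g[(g[:,2]>.025)&(g[:,2]<.033)&(g[:,0]>.3)&(g[:,0]<.62)&(g[:,1]>.12)&(g[:,1]<.42)]
    r=LS(lambda q:np.hypot(s[:,0]-q[0],s[:,1]-q[1])-.0945,[.47,.25],loss='soft_l1',f_scale=.002)
    e=r.fun; print(n,len(s),r.x.round(4),np.median(abs(e)).round(4)); 
    S=r.x if n=='side' else None
    T=r.x if n=='top' else T
ct=imaging.camera_params('top');cs=imaging.camera_params('side')
def proj(c,X):
    R=cv2.Rodrigues(np.array(c['rotation'],float))[0]; q=R.T@(X-c['origin']); q=q*[1,-1,-1]
    return cv2.projectPoints(q.reshape(1,3),np.zeros(3),np.zeros(3),c['camera_matrix'],c['dist'])[0].ravel()
for C in (T,S,(T+S)/2):
    def bar(a): 
        u=np.array([np.cos(a[0]),np.sin(a[0]),0]); return np.r_[C,.035]+.11*u+.24*(-u*np.cos(a[1])+np.array([0,0,np.sin(a[1])]))
    r=LS(lambda a:proj(ct,bar(a))-[136.5,245.5],[.2,.75]); 
    a=r.x;print(C,a.round(3),r.fun.round(2),'bar',bar(a).round(4),'side px',proj(cs,bar(a)),'crop',(proj(cs,bar(a))-[175,195])*4+[400,0])
    u=np.array([np.cos(a[0]),np.sin(a[0]),0]);H=np.r_[C,.035]+.11*u;print('hinge',H,'crop top',(proj(ct,H)-[95,175])*4,'crop side',(proj(cs,H)-[175,195])*4+[400,0])
```

```text
top 126 [0.5003 0.2625] 0.001
side 291 [0.4997 0.2629] 0.0013
[0.50034701 0.26253088] [0.085 0.706] [0. 0.] bar [0.428  0.2564 0.1907] side px [250.89741906 214.98003343] crop [703.58967624  79.92013372]
hinge [0.6099491  0.27187872 0.035     ] crop top [190.95603978  63.70537543] crop side [478.27595396 222.49143076]
[0.49967985 0.26290025] [0.093 0.709] [ 0. -0.] bar [0.4279 0.2562 0.1913] side px [250.9490156  214.73893831] crop [703.79606239  78.95575323]
hinge [0.60920313 0.27313019 0.035     ] crop top [189.3439396   64.82377693] crop side [478.08528917 223.6776342 ]
[0.50001343 0.26271557] [0.089 0.708] [-0. -0.] bar [0.4279 0.2563 0.191 ] side px [250.92330035 214.85909756] crop [703.69320142  79.43639026]
hinge [0.60957711 0.27250329 0.035     ] crop top [190.15149525  64.26311556] crop side [478.18050879 223.08296252]
```

Call:
{"api": "apply_moves", "payload": {
  "commands": [
    [100,0.7,0.9,0.5,0.25],
    [100,0.7,0.9,0.5,0.25],
    [100,0.8,1,0,0.25],
    [100,0.8,1,0,0.25],
    [100,0.8,1,0,0.25],
    [100,0.8,1,0,0.25],
    [100,0,1,0,0.25],
    [100,0,1,0,0.25],
    [100,0,1,0,0.25],
    [100,0,1,0,0.25],
    [100,0,1,0,0.25],
    [100,0,1,0,0]
  ]
}}

```text
clock: 1.6
position: [0.3931, 0.045, 0.2958]
ee_rot: [2.135, 2.304, -0.0]
force: [0.7, 1.2, -0.3]
width: 1.0
gripper_force: 0.0
```

Call:
{"api": "apply_moves", "payload": {
  "commands": [
    [100,-0.1,1,0,0],
    [100,-0.1,1,0,0],
    [100,-0.05,0.5,0,0],
    [100,0,0,0,0],
    [100,0,0,0,0]
  ]
}}

```text
clock: 2.22
position: [0.3786, 0.1924, 0.2954]
ee_rot: [2.137, 2.303, -0.002]
force: [1.1, 0.0, -0.3]
width: 1.0
gripper_force: 0.0
```

Run:
```python
from h import *
s=observe();print(s['clock'],s['position'],s['ee_rot'],s['force'],s['joints'])
p,d,c=grab('side','s1'); cv2.imwrite('pics/s1b.png',cv2.resize(cv2.imread('pics/s1.png')[150:300,150:300],None,fx=4,fy=4))
```

```text
2.225 [0.3786388  0.19241145 0.29540061] [ 2.13714176e+00  2.30253563e+00 -1.57463972e-03] [ 1.11501321  0.02775264 -0.32382756] [ 0.15498345  0.14233381 -0.82260974  1.89844668  0.11445436  1.14939897
 -0.63517283]
```

View pics/s1b.png

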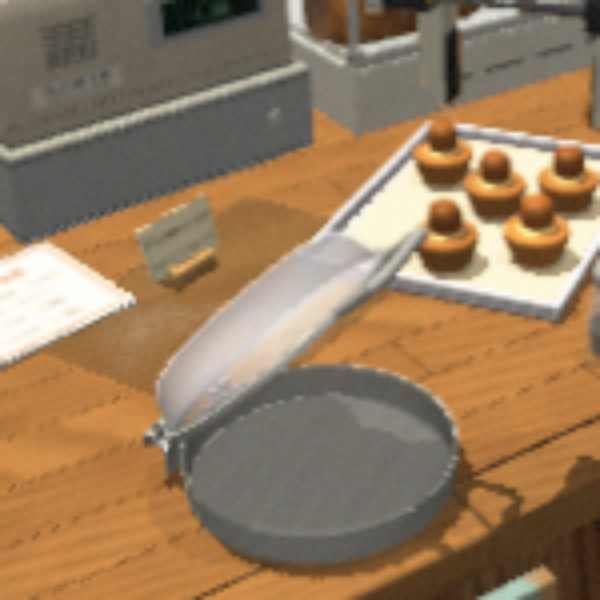

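Call:
{"api": "apply_moves", "payload": {
  "commands": [
    [100,0.4,0.5,0,0.03],
    [100,0.42,0.56,0,0],
    [100,0,0,-0.3,0],
    [100,0,0,0,0],
    [100,0,0,0,0]
  ]
}}

```text
clock: 2.9
position: [0.4281, 0.2559, 0.2782]
ee_rot: [2.121, 2.317, -0.0]
force: [-0.2, -0.0, 0.4]
width: 1.001
gripper_force: 0.0
```

Run:
```python
from h import *
a=grab('top','t2');b=grab('side','s2')
A=cv2.resize(cv2.imread('pics/t2.png')[180:280,90:190],None,fx=4,fy=4);B=cv2.resize(cv2.imread('pics/s2.png')[170:270,180:280],None,fx=4,fy=4)
cv2.imwrite('pics/ab2.png',np.hstack([A,B])); print(observe()['position'])
```

```text
[0.42813185 0.25637734 0.2785289 ]
```

View pics/ab2.png

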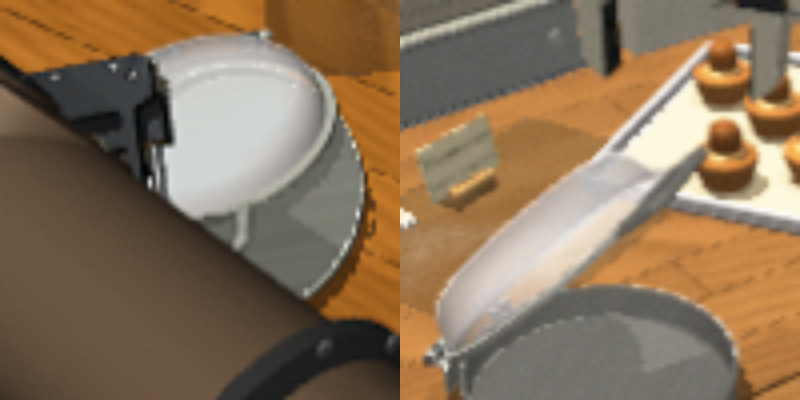

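Call:
{"api": "apply_moves", "payload": {
  "commands": [
    [43,0,0,0,0],
    [43,0,0,0,0],
    [43,0,0,-0.3,0],
    [43,0,0,-0.3,0],
    [43,0,0,-0.3,0],
    [43,0,0,-0.2,0],
    [43,0,0,-0.26,0],
    [43,0,0,0,0]
  ]
}}

```text
clock: 4.0
position: [0.4274, 0.2565, 0.1952]
ee_rot: [-2.119, -2.319, 0.003]
force: [-0.1, -0.9, -0.8]
width: 0.43
gripper_force: 0.0
```

Run:
```python
from h import *
b=grab('side','s3')
cv2.imwrite('pics/s3b.png',cv2.resize(cv2.imread('pics/s3.png')[180:250,190:290],None,fx=6,fy=6,interpolation=cv2.INTER_CUBIC)); s=observe();print(s['position'],s['force'],s['width'])
```

```text
[0.4276437  0.25687493 0.19588738] [0.71576235 1.41616234 0.2683081 ] 0.43085338695655584
```

View pics/s3b.png

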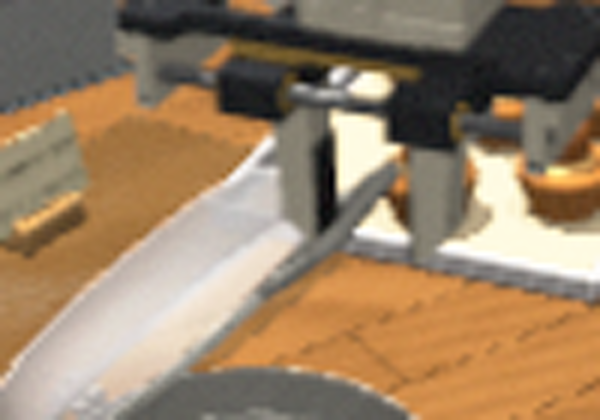

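Call:
{"api": "apply_moves", "payload": {
  "commands": [
    [0,0,0,0,0],
    [0,0,0,0,0],
    [0,0,0,0,0],
    [0,0,0,0,0],
    [0,0,0,0,0]
  ],
  "newtons": 12
}}

```text
clock: 4.68
position: [0.4307, 0.2572, 0.1965]
ee_rot: [2.12, 2.316, 0.007]
force: [10.6, 2.8, -8.1]
width: 0.094
gripper_force: 12.0
```

Call:
{"api": "apply_moves", "payload": {
  "commands": [
    [0,0.28,0.025,0.29,0],
    [0,0.3,0.027,0.26,0],
    [0,0.33,0.03,0.23,0],
    [0,0.35,0.03,0.19,0],
    [0,0,0,0,0]
  ]
}}

```text
clock: 5.3
position: [0.5047, 0.2642, 0.255]
ee_rot: [2.121, 2.318, 0.004]
force: [1.0, -0.2, 2.6]
width: 0.091
gripper_force: 12.0
```

Call:
{"api": "apply_moves", "payload": {
  "commands": [
    [0,0.37,0.03,0.155,0],
    [0,0.38,0.034,0.12,0],
    [0,0.39,0.035,0.08,0],
    [0,0.4,0.035,0.04,0],
    [0,0.4,0.035,0,0],
    [0,0.4,0.035,-0.04,0],
    [0,0.39,0.035,-0.08,0],
    [0,0.3,0.03,-0.08,0],
    [0,0,0,0,0]
  ]
}}

```text
clock: 6.42
position: [0.6856, 0.2814, 0.2654]
ee_rot: [-2.118, -2.319, -0.004]
force: [3.5, 4.4, -0.4]
width: 0.092
gripper_force: 12.0
```

Call:
{"api": "apply_moves", "payload": {
  "commands": [
    [43,0,0,0,0],
    [43,0,0,0,0],
    [43,0,0,0.3,0],
    [43,0,0,0.4,0],
    [60,0,0,0.3,0],
    [60,-0.6,-0.6,0,0.3],
    [60,-0.8,-0.8,0,0.37],
    [60,-0.8,-1,0,0.37],
    [60,-0.5,-1,0,0.37],
    [60,-0.3,-1,0,0.37],
    [60,0,-1,0,0.37],
    [60,0,-1,0,0.37]
  ]
}}

```text
clock: 7.92
position: [0.5211, -0.0815, 0.3274]
ee_rot: [0.363, 3.119, -0.002]
force: [0.2, -0.2, 0.0]
width: 0.602
gripper_force: 0.0
```

Call:
{"api": "apply_moves", "payload": {
  "commands": [
    [60,0,-1,0,0.37],
    [60,0,-1,0,0.26],
    [60,0,-1,0,0],
    [60,0,-1,0,0],
    [60,0,0,0,0],
    [60,0,0,0,0]
  ]
}}

```text
clock: 8.68
position: [0.5215, -0.3191, 0.3266]
ee_rot: [-0.121, 3.139, 0.001]
force: [0.0, 1.6, 0.1]
width: 0.598
gripper_force: 0.0
```

```bash
cat >> h.py <<'E'
from scipy.optimize import least_squares as LS
def heads(P,p,c):
    # brown head pixels in top view at height .042-.08 ; returns list of (uv, ray@.05)
    m=((P[...,2]>.042)&(P[...,2]<.085)).astype(np.uint8)
    n,l,st,ce=cv2.connectedComponentsWithStats(m,connectivity=4); o=[]
    for i in range(1,n):
        col=p[l==i].mean(0)
        if 40<st[i,4]<140 and col[0]>1.5*col[1]: o.append((ce[i],st[i,4],plane(c,ce[i],.05)[0]))
    return o
E
python3 - <<'E'
from h import *
s=observe();print(s['clock'],s['position'],s['ee_rot'],s['joints'])
p,d,c=grab('top','t4');P=cloud(c,d);np.savez('t4.npz',p=p,d=d)
for h in heads(P,p,c):print(h[0].round(1),h[1],h[2].round(4))
g=P.reshape(-1,3)
for k in(0,1):
    f=np.hypot(g[:,0]-.5,g[:,1]-.2627); s=g[(g[:,2]>.024)&(g[:,2]<.036)&(f<.105)&(f>.085)]
    r=LS(lambda q:np.hypot(s[:,0]-q[0],s[:,1]-q[1])-.0947,[.5,.2627],loss='soft_l1',f_scale=.002);
print(len(s),r.x.round(4),np.median(abs(r.fun)))
cv2.imwrite('pics/t4b.png',cv2.resize(p[140:300,80:340,::-1],None,fx=3,fy=3,interpolation=cv2.INTER_CUBIC))
E
```

```text
8.675 [ 0.52148031 -0.3190775   0.32662329] [-1.21154977e-01  3.13882962e+00  9.09107770e-04] [ 1.11653624  0.56999845 -1.07813176  1.4242809   0.49946659  1.4404671
  1.69071082]
[293.4 169.3] 88 [ 0.6303 -0.1823  0.05  ]
[283.2 194.5] 84 [ 0.5569 -0.1439  0.05  ]
[247.1 198.6] 84 [ 0.5545 -0.0374  0.05  ]
[298.4 212.5] 88 [ 0.4993 -0.1821  0.05  ]
[263.4 220.5] 88 [ 0.4855 -0.0786  0.05  ]
[305.4 263.7] 83 [ 0.3508 -0.1854  0.05  ]
[270.5 264.5] 88 [ 0.3578 -0.0864  0.05  ]
331 [0.5001 0.2622] 0.0013325595514232236
```

View pics/t4b.png

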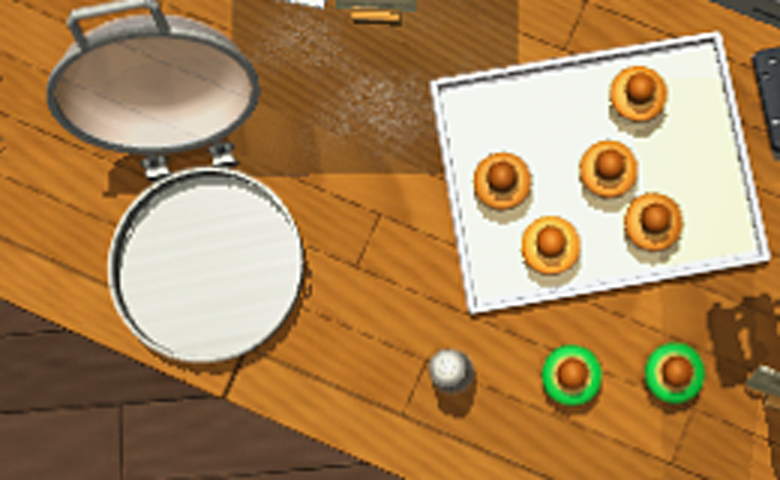

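Call:
{"api": "apply_moves", "payload": {
  "commands": [
    [55,-0.15,1,-0.5,0],
    [55,-0.15,1,-0.5,0],
    [55,-0.15,1,-0.6,0],
    [55,-0.15,1,-0.6,0],
    [55,0,0,-0.7,0],
    [55,0,0,-0.7,0],
    [55,0,0,0,0],
    [55,0,0,0,0]
  ],
  "newtons": 10
}}

```text
clock: 9.72
position: [0.4896, -0.1016, 0.1246]
ee_rot: [-0.124, 3.137, -0.0]
force: [-0.2, -0.3, 0.6]
width: 0.547
gripper_force: 0.0
```

Call:
{"api": "apply_moves", "payload": {
  "commands": [
    [55,-0.08,0.38,0,0],
    [55,0,0,0,0],
    [55,0,0,-0.4,0],
    [55,0,0,-0.4,0],
    [55,0,0,-0.28,0],
    [55,0,0,0,0],
    [55,0,0,0,0]
  ]
}}

```text
clock: 10.6
position: [0.4846, -0.0798, 0.0589]
ee_rot: [-0.121, 3.138, -0.0]
force: [0.3, -0.1, 0.8]
width: 0.552
gripper_force: 0.0
```

Call:
{"api": "apply_moves", "payload": {
  "commands": [
    [0,0,0,0.02,0],
    [0,0,0,0,0],
    [0,0,0,0,0],
    [0,0,0,0,0],
    [0,0,0,0.4,0],
    [0,0,0,0.5,0],
    [0,0,0,0.6,0],
    [0,0,0.5,0.2,0],
    [0,0,0.7,0,0],
    [0,0.05,0.7,0,0],
    [0,0.1,0.7,0,0],
    [0,0.1,0.7,0,0]
  ]
}}

```text
clock: 12.1
position: [0.4989, 0.1193, 0.1611]
ee_rot: [0.121, -3.139, 0.0]
force: [-0.4, -0.1, -0.3]
width: 0.322
gripper_force: 10.0
```

Call:
{"api": "apply_moves", "payload": {
  "commands": [
    [0,0,0.7,0,0],
    [0,0,0.7,0,0],
    [0,0,0.6,0,0],
    [0,0,0.3,0,0],
    [0,0,0,-0.5,0],
    [0,0,0,-0.5,0],
    [0,0,0,-0.2,0],
    [0,0,0,0,0],
    [0,0,0,0,0]
  ]
}}

```text
clock: 13.22
position: [0.4994, 0.2568, 0.0903]
ee_rot: [-0.121, 3.138, 0.001]
force: [-0.3, 1.0, -0.4]
width: 0.32
gripper_force: 10.0
```

Call:
{"api": "apply_moves", "payload": {
  "commands": [
    [0,0.01,0.09,0,0],
    [0,0,0,-0.25,0],
    [0,0,0,-0.2,0],
    [0,0,0,-0.04,0],
    [0,0,0,0,0],
    [0,0,0,0,0]
  ]
}}

```text
clock: 13.98
position: [0.4994, 0.2615, 0.0595]
ee_rot: [0.121, -3.139, 0.0]
force: [-0.7, -0.0, -0.8]
width: 0.325
gripper_force: 10.0
```

Release, lift, back to the tray area; look again.

Call:
{"api": "apply_moves", "payload": {
  "commands": [
    [50,0,0,0,0],
    [50,0,0,0,0],
    [50,0,0,0.5,0],
    [50,0,0,0.6,0],
    [50,0,0,0.6,0],
    [50,0,-0.7,0,0],
    [50,0,-0.8,0,0],
    [50,0,-0.8,0,0],
    [50,0,-0.8,0,0],
    [50,0,-0.8,0,0],
    [50,0,-0.8,0,0],
    [50,0,0,0,0]
  ]
}}

```text
clock: 15.48
position: [0.4994, -0.025, 0.1613]
ee_rot: [0.11, -3.138, 0.003]
force: [-0.7, -0.1, -0.0]
width: 0.501
gripper_force: 0.0
```

```bash
cat > look.py <<'E'
from h import *
import sys
s=observe();print(s['clock'],s['position'].round(4))
p,d,c=grab('top',sys.argv[1]);P=cloud(c,d)
for h in heads(P,p,c):print(h[0].round(1),h[1],plane(c,h[0],.053)[0][:2].round(4))
E
python3 look.py t5
```

```text
15.475 [ 0.4994 -0.025   0.1613]
[293.2 169.2] 88 [ 0.6299 -0.1814]
[146.2 225.9] 85 [0.5001 0.2614]
[270.5 264.5] 88 [ 0.3577 -0.0862]
```

```bash
cat > side.py <<'E'
from h import *
p,d,c=grab('side');P=cloud(c,d)
m=((P[...,2]>.046)&(P[...,2]<.075)&(P[...,0]<.72)&(P[...,0]>.4)&(P[...,1]<.4)&(P[...,1]>-.3)).astype(np.uint8)
n,l,st,ce=cv2.connectedComponentsWithStats(m,connectivity=4)
for i in range(1,n):
    col=p[l==i].mean(0)
    if 15<st[i,4]<140 and col[0]>1.5*col[1]: print('side',ce[i].round(1),st[i,4],plane(c,ce[i],.055)[0][:2].round(4))
E
python3 side.py
```

```text
side [259.8 183. ] 46 [ 0.629  -0.1769]
side [291.4 189. ] 48 [ 0.4989 -0.1791]
side [228.4 254. ] 85 [0.4978 0.2657]
```

Call:
{"api": "apply_moves", "payload": {
  "commands": [
    [55,0.45,-0.1,0,0],
    [55,0.46,-0.1,0,0],
    [55,0,0,-0.5,0],
    [55,0,0,0,0],
    [55,0,0,0,0]
  ]
}}

```text
clock: 16.2
position: [0.5542, -0.0308, 0.1327]
ee_rot: [-0.125, 3.139, 0.001]
force: [0.1, -0.4, 0.2]
width: 0.55
gripper_force: 0.0
```

Call:
{"api": "apply_moves", "payload": {
  "commands": [
    [55,0,-0.11,0,0],
    [55,0,0,-0.4,0],
    [55,0,0,-0.4,0],
    [55,0,0,-0.4,0],
    [55,0,0,0,0],
    [55,0,0,0,0]
  ]
}}

```text
clock: 16.95
position: [0.5548, -0.0389, 0.0611]
ee_rot: [-0.121, 3.138, 0.0]
force: [-0.4, 0.1, -0.1]
width: 0.554
gripper_force: 0.0
```

Call:
{"api": "apply_moves", "payload": {
  "commands": [
    [0,0,0,0,0],
    [0,0,0,0,0],
    [0,0,0,0,0],
    [0,0,0,0,0],
    [0,0,0,0.4,0],
    [0,0,0,0.6,0],
    [0,0,0,0.6,0],
    [0,0,0.6,0.1,0],
    [0,0,0.7,0,0],
    [0,-0.1,0.7,0,0],
    [0,-0.15,0.7,0,0],
    [0,-0.2,0.7,0,0]
  ]
}}

```text
clock: 18.45
position: [0.5268, 0.1662, 0.1617]
ee_rot: [0.121, -3.139, -0.0]
force: [-0.0, 0.3, -1.1]
width: 0.32
gripper_force: 10.0
```

Call:
{"api": "apply_moves", "payload": {
  "commands": [
    [0,0,0.7,0,0],
    [0,0,0.7,0,0],
    [0,0,0.7,0,0],
    [0,0,0.35,0,0],
    [0,0,0,-0.5,0],
    [0,0,0,-0.2,0],
    [0,0,0,0,0],
    [0,0,0,0,0]
  ]
}}

```text
clock: 19.45
position: [0.5276, 0.3121, 0.1207]
ee_rot: [-0.12, 3.139, 0.001]
force: [0.2, 0.1, -1.5]
width: 0.321
gripper_force: 10.0
```

Call:
{"api": "apply_moves", "payload": {
  "commands": [
    [0,-0.01,0.09,0,0],
    [0,0,0,-0.3,0],
    [0,0,0,-0.3,0],
    [0,0,0,-0.3,0],
    [0,0,0,-0.1,0],
    [0,0,0,0,0],
    [0,0,0,0,0]
  ]
}}

```text
clock: 20.32
position: [0.5265, 0.3175, 0.0595]
ee_rot: [0.121, -3.139, -0.0]
force: [-0.1, 0.1, -1.0]
width: 0.328
gripper_force: 10.0
```

Call:
{"api": "apply_moves", "payload": {
  "commands": [
    [50,0,0,0,0],
    [50,0,0,0,0],
    [50,0,0,0.5,0],
    [50,0,0,0.6,0],
    [50,0,0,0.6,0],
    [50,0,-0.2,0,0]
  ]
}}

```text
clock: 21.08
position: [0.5272, 0.3077, 0.1651]
ee_rot: [-0.123, 3.135, 0.006]
force: [0.3, 0.5, -0.7]
width: 0.502
gripper_force: 0.0
```

```bash
python3 look.py t6;python3 side.py
```

```text
21.075 [0.5272 0.3077 0.1651]
[293.3 169.4] 90 [ 0.6291 -0.1816]
[283.3 194.5] 85 [ 0.5561 -0.1437]
[298.7 212.4] 83 [ 0.4992 -0.1827]
[305.4 263.6] 84 [ 0.3508 -0.185 ]
side [259.8 182.8] 43 [ 0.6299 -0.1784]
side [291.4 189. ] 48 [ 0.4986 -0.1789]
side [228.3 253.9] 85 [0.4984 0.2653]
side [209.7 262.7] 98 [0.5222 0.3205]
```

Call:
{"api": "apply_moves", "payload": {
  "commands": [
    [55,0,-0.7,0,0],
    [55,0.05,-0.8,0,0],
    [55,0.05,-0.8,0,0],
    [55,0.1,-0.8,0,0],
    [55,0.1,-0.8,0,0],
    [55,0.1,-0.8,0,0],
    [55,0.05,-0.8,0,0],
    [55,0,-0.8,0,0],
    [55,0,-0.8,0,0],
    [55,0,-0.3,-0.5,0],
    [55,0,0,-0.2,0],
    [55,0,0,0,0]
  ]
}}

```text
clock: 22.68
position: [0.5528, -0.1369, 0.1189]
ee_rot: [0.124, -3.137, -0.003]
force: [0.5, 0.6, 0.4]
width: 0.549
gripper_force: 0.0
```

Call:
{"api": "apply_moves", "payload": {
  "commands": [
    [55,0.06,-0.11,0,0],
    [55,0,0,-0.3,0],
    [55,0,0,-0.3,0],
    [55,0,0,-0.36,0],
    [55,0,0,0,0],
    [55,0,0,0,0]
  ]
}}

```text
clock: 23.42
position: [0.5573, -0.1448, 0.0623]
ee_rot: [0.122, -3.139, -0.001]
force: [0.1, 0.4, 0.5]
width: 0.55
gripper_force: 0.0
```

Call:
{"api": "apply_moves", "payload": {
  "commands": [
    [0,0,0,0,0],
    [0,0,0,0,0],
    [0,0,0,0,0],
    [0,0,0,0,0],
    [0,0,0,0.4,0],
    [0,0,0,0.6,0],
    [0,0,0,0.6,0],
    [0,0,0.7,0.1,0],
    [0,-0.2,0.8,0,0],
    [0,-0.3,0.8,0,0],
    [0,-0.3,0.8,0,0],
    [0,-0.3,0.8,0,0]
  ]
}}

```text
clock: 24.92
position: [0.4904, 0.0901, 0.1643]
ee_rot: [-0.121, 3.139, -0.0]
force: [1.4, 0.6, -0.2]
width: 0.321
gripper_force: 10.0
```

Call:
{"api": "apply_moves", "payload": {
  "commands": [
    [0,-0.2,0.75,0,0],
    [0,-0.1,0.75,0,0],
    [0,-0.05,0.75,0,0],
    [0,0,0.75,0,0],
    [0,0,0.5,0,0],
    [0,0,0,-0.5,0],
    [0,0,0,-0.2,0],
    [0,0,0,0,0],
    [0,0,0,0,0]
  ]
}}

```text
clock: 26.05
position: [0.4706, 0.2988, 0.123]
ee_rot: [-0.12, 3.139, 0.001]
force: [0.4, 0.0, -0.0]
width: 0.323
gripper_force: 10.0
```

Call:
{"api": "apply_moves", "payload": {
  "commands": [
    [0,-0.08,0.23,0,0],
    [0,0,0,-0.2,0],
    [0,0,0,-0.2,0],
    [0,0,0,0,0],
    [0,0,0,0,0]
  ]
}}

```text
clock: 26.68
position: [0.4654, 0.3126, 0.0981]
ee_rot: [0.121, -3.139, 0.0]
force: [-0.2, 0.8, -0.5]
width: 0.321
gripper_force: 10.0
```

Call:
{"api": "apply_moves", "payload": {
  "commands": [
    [0,0.005,0,-0.2,0],
    [0,0,0,-0.2,0],
    [0,0,0,-0.2,0],
    [0,0,0,0,0],
    [0,0,0,0,0]
  ]
}}

```text
clock: 27.3
position: [0.4656, 0.3124, 0.062]
ee_rot: [0.121, -3.139, 0.001]
force: [-0.4, -1.1, -1.0]
width: 0.326
gripper_force: 10.0
```

Call:
{"api": "apply_moves", "payload": {
  "commands": [
    [50,0,0,0,0],
    [50,0,0,0,0],
    [50,0,0,0.5,0],
    [50,0,0,0.6,0],
    [50,0,0,0.6,0],
    [50,0.1,-0.7,0,0],
    [50,0.1,-0.7,0,0]
  ]
}}

```text
clock: 28.18
position: [0.4779, 0.2281, 0.165]
ee_rot: [-0.123, 3.138, 0.001]
force: [1.1, -0.3, -0.1]
width: 0.5
gripper_force: 0.0
```

```bash
python3 look.py t7;python3 side.py
```

```text
28.175 [0.4779 0.2281 0.165 ]
[293.4 169.2] 85 [ 0.6298 -0.1817]
[298.4 212.5] 88 [ 0.4988 -0.1818]
side [291.2 189.1] 48 [ 0.499  -0.1779]
side [228.3 254. ] 87 [0.4982 0.2657]
side [207.  259.1] 101 [0.5376 0.3107]
side [230.5 268.1] 107 [0.461  0.3155]
```

Call:
{"api": "apply_moves", "payload": {
  "commands": [
    [55,0.05,-0.8,0,0],
    [55,0.05,-0.8,0,0],
    [55,0.05,-0.8,0,0],
    [55,0.05,-0.8,0,0],
    [55,0.05,-0.8,0,0],
    [55,0.05,-0.8,0,0],
    [55,0.05,-0.8,0,0],
    [55,0,-0.8,-0.3,0],
    [55,0,-0.2,-0.4,0],
    [55,0,0,0,0],
    [55,0,0,0,0]
  ]
}}

```text
clock: 29.65
position: [0.4993, -0.1658, 0.1232]
ee_rot: [-0.124, 3.138, 0.001]
force: [-0.4, 0.4, -0.5]
width: 0.551
gripper_force: 0.0
```

```bash
python3 look.py t8
python3 - <<'E'
import cv2
i=cv2.imread('pics/t8.png');cv2.imwrite('pics/t8b.png',cv2.resize(i[185:265,105:185],None,fx=6,fy=6,interpolation=cv2.INTER_CUBIC))
E
```

```text
29.65 [ 0.4993 -0.1658  0.1232]
[130.2 213.6] 90 [0.5408 0.3073]
[146.2 226. ] 84 [0.5    0.2616]
[129.5 239.2] 100 [0.4658 0.312 ]
[305.4 263.7] 85 [ 0.3506 -0.185 ]
[270.5 264.5] 88 [ 0.3577 -0.0862]
```

View pics/t8b.png

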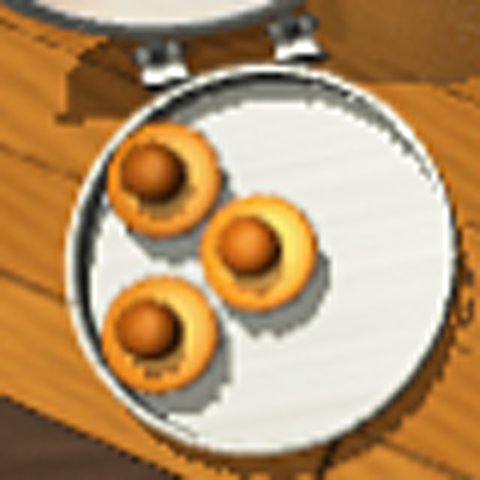

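Call:
{"api": "apply_moves", "payload": {
  "commands": [
    [55,0,-0.27,0,0],
    [55,0,0,-0.3,0],
    [55,0,0,-0.35,0],
    [55,0,0,-0.36,0],
    [55,0,0,0,0],
    [55,0,0,0,0]
  ]
}}

```text
clock: 30.45
position: [0.4989, -0.183, 0.0617]
ee_rot: [0.122, -3.139, -0.001]
force: [1.1, 0.2, 0.3]
width: 0.55
gripper_force: 0.0
```

Call:
{"api": "apply_moves", "payload": {
  "commands": [
    [0,0,0,0,0],
    [0,0,0,0,0],
    [0,0,0,0,0],
    [0,0,0,0,0],
    [0,0,0,0.4,0],
    [0,0,0,0.6,0],
    [0,0,0,0.6,0],
    [0,0,0.7,0.1,0],
    [0,-0.1,0.8,0,0],
    [0,-0.15,0.8,0,0],
    [0,-0.15,0.8,0,0],
    [0,-0.15,0.8,0,0]
  ]
}}

```text
clock: 31.95
position: [0.4652, 0.0517, 0.1637]
ee_rot: [-0.121, 3.139, -0.0]
force: [0.6, -0.1, -0.2]
width: 0.316
gripper_force: 10.0
```

Call:
{"api": "apply_moves", "payload": {
  "commands": [
    [0,-0.15,0.75,0,0],
    [0,-0.15,0.75,0,0],
    [0,-0.1,0.75,0,0],
    [0,-0.05,0.6,0,0],
    [0,0,0.4,0,0],
    [0,0,0,-0.5,0],
    [0,0,0,-0.2,0],
    [0,0,0,0,0],
    [0,0,0,0,0]
  ]
}}

```text
clock: 33.08
position: [0.4391, 0.2454, 0.1224]
ee_rot: [-0.12, 3.139, 0.001]
force: [-0.1, 0.7, -0.2]
width: 0.32
gripper_force: 10.0
```

Call:
{"api": "apply_moves", "payload": {
  "commands": [
    [0,-0.01,0.2,0,0],
    [0,0,0,-0.2,0],
    [0,0,0,-0.2,0],
    [0,0,0,-0.2,0],
    [0,0,0,0,0],
    [0,0,0,0,0]
  ]
}}

```text
clock: 33.83
position: [0.4381, 0.2576, 0.0857]
ee_rot: [0.121, -3.139, -0.0]
force: [0.2, 0.1, -1.1]
width: 0.324
gripper_force: 10.0
```

Call:
{"api": "apply_moves", "payload": {
  "commands": [
    [0,0,0,-0.2,0],
    [0,0,0,-0.2,0],
    [0,0,0,0,0],
    [0,0,0,0,0]
  ]
}}

```text
clock: 34.33
position: [0.4379, 0.2572, 0.0615]
ee_rot: [0.121, -3.139, 0.001]
force: [0.7, -0.3, -1.2]
width: 0.319
gripper_force: 10.0
```

Call:
{"api": "apply_moves", "payload": {
  "commands": [
    [50,0,0,0,0],
    [50,0,0,0,0],
    [50,0,0,0.5,0],
    [50,0,0,0.5,0],
    [50,0.5,0.2,0,0],
    [50,0.6,0.3,0,0],
    [50,0.6,0.33,0,0],
    [50,0,0,0,0],
    [50,0,0,0,0]
  ]
}}

```text
clock: 35.45
position: [0.5394, 0.3072, 0.1214]
ee_rot: [0.122, -3.138, 0.0]
force: [0.6, -0.6, 0.1]
width: 0.501
gripper_force: 0.0
```

Call:
{"api": "apply_moves", "payload": {
  "commands": [
    [50,0.03,0,-0.3,0],
    [50,0,0,-0.4,0],
    [50,0,0,-0.32,0],
    [50,0,0,0,0],
    [0,0,0,0,0],
    [0,0,0,0,0],
    [0,0,0,0,0],
    [0,0,0,0,0],
    [0,0,0,0.2,0],
    [0,-0.24,0.16,0.3,0],
    [0,0,0,0,0],
    [0,0,0,0,0]
  ]
}}

```text
clock: 36.95
position: [0.5274, 0.3169, 0.0907]
ee_rot: [-0.122, 3.139, -0.0]
force: [0.6, -0.0, -0.1]
width: 0.32
gripper_force: 10.0
```

Call:
{"api": "apply_moves", "payload": {
  "commands": [
    [0,-0.01,0,-0.2,0],
    [0,0,0,-0.2,0],
    [0,0,0,-0.11,0],
    [0,0,0,0,0],
    [0,0,0,0,0],
    [50,0,0,0,0],
    [50,0,0,0,0],
    [50,0,0,0.5,0],
    [50,0,0,0.6,0],
    [50,0,0,0.6,0],
    [50,0,-0.7,0,0],
    [50,0.05,-0.8,0,0]
  ]
}}

```text
clock: 38.45
position: [0.5297, 0.2269, 0.1626]
ee_rot: [-0.124, 3.138, 0.001]
force: [0.3, -0.8, -0.1]
width: 0.505
gripper_force: 0.0
```

Call:
{"api": "apply_moves", "payload": {
  "commands": [
    [55,0.15,-0.8,0,0],
    [55,0.2,-0.8,0,0],
    [55,0.25,-0.8,0,0],
    [55,0.25,-0.8,0,0],
    [55,0.25,-0.8,0,0],
    [55,0.25,-0.8,0,0],
    [55,0.2,-0.8,0,0],
    [55,0.05,-0.8,0,0],
    [55,0,0,-0.5,0],
    [55,0,0,0,0],
    [55,0,0,0,0]
  ]
}}

```text
clock: 39.83
position: [0.6262, -0.1558, 0.1329]
ee_rot: [-0.124, 3.138, 0.001]
force: [-0.1, -0.0, 0.5]
width: 0.551
gripper_force: 0.0
```

```bash
python3 look.py t9;python3 side.py
```

```text
39.825 [ 0.6262 -0.1558  0.1329]
[293.4 170.8] 56 [ 0.625  -0.1814]
[127.1 219.4] 96 [0.5243 0.3171]
[146.3 225.9] 84 [0.5001 0.2613]
[129.4 239.1] 98 [0.4659 0.3121]
[148.3 246.8] 79 [0.439 0.258]
[305.4 263.7] 85 [ 0.3506 -0.185 ]
[270.5 264.5] 88 [ 0.3577 -0.0862]
side [259.8 183. ] 47 [ 0.6286 -0.1765]
side [228.4 253.7] 82 [0.4986 0.2644]
side [248.6 259.1] 101 [0.437  0.2616]
side [209.9 262.6] 100 [0.522  0.3198]
side [230.4 268.1] 109 [0.4609 0.3158]
```

Call:
{"api": "apply_moves", "payload": {
  "commands": [
    [55,0.07,-0.44,0,0],
    [55,0,0,0,0],
    [55,0,0,-0.4,0],
    [55,0,0,-0.4,0],
    [55,0,0,-0.4,0],
    [55,0,0,0,0],
    [55,0,0,0,0]
  ]
}}

```text
clock: 40.8
position: [0.6305, -0.1831, 0.0603]
ee_rot: [-0.122, 3.139, 0.001]
force: [-0.5, 0.5, 0.9]
width: 0.55
gripper_force: 0.0
```

Call:
{"api": "apply_moves", "payload": {
  "commands": [
    [0,0,0,0,0],
    [0,0,0,0,0],
    [0,0,0,0,0],
    [0,0,0,0,0],
    [0,0,0,0.4,0],
    [0,0,0,0.6,0],
    [0,0,0,0.6,0],
    [0,-0.1,0.7,0.1,0],
    [0,-0.3,0.75,0,0],
    [0,-0.4,0.75,0,0],
    [0,-0.4,0.75,0,0],
    [0,-0.4,0.75,0,0]
  ]
}}

```text
clock: 42.3
position: [0.5334, 0.0401, 0.1634]
ee_rot: [-0.122, 3.138, -0.0]
force: [0.4, 1.3, -0.5]
width: 0.321
gripper_force: 10.0
```

Call:
{"api": "apply_moves", "payload": {
  "commands": [
    [0,-0.3,0.75,0,0],
    [0,-0.3,0.75,0,0],
    [0,-0.2,0.6,0,0],
    [0,-0.1,0.4,0,0],
    [0,0,0,-0.5,0],
    [0,0,0,-0.2,0],
    [0,0,0,0,0],
    [0,0,0,0,0]
  ]
}}

```text
clock: 43.3
position: [0.4806, 0.1885, 0.1208]
ee_rot: [-0.12, 3.138, 0.001]
force: [0.2, 0.5, 0.2]
width: 0.324
gripper_force: 10.0
```

Call:
{"api": "apply_moves", "payload": {
  "commands": [
    [0,-0.12,0.3,0,0],
    [0,0,0,-0.2,0],
    [0,0,0,-0.2,0],
    [0,0,0,-0.2,0],
    [0,0,0,0,0],
    [0,0,0,0,0]
  ]
}}

```text
clock: 44.05
position: [0.4729, 0.2065, 0.0839]
ee_rot: [0.121, -3.139, -0.0]
force: [-0.5, 0.5, -0.3]
width: 0.324
gripper_force: 10.0
```

Call:
{"api": "apply_moves", "payload": {
  "commands": [
    [0,0,0,-0.2,0],
    [0,0,0,-0.2,0],
    [0,0,0,0,0],
    [0,0,0,0,0]
  ]
}}

```text
clock: 44.55
position: [0.4726, 0.2064, 0.0595]
ee_rot: [0.122, -3.138, 0.0]
force: [0.8, -0.5, -1.2]
width: 0.324
gripper_force: 10.0
```

Call:
{"api": "apply_moves", "payload": {
  "commands": [
    [50,0,0,0,0],
    [50,0,0,0,0],
    [50,0,0,0.5,0],
    [50,0,0,0.6,0],
    [50,0,0,0.6,0],
    [50,0,-0.7,0.5,-0.3],
    [50,0.1,-0.8,0.5,-0.35],
    [50,0.1,-0.8,0.6,-0.35],
    [50,0.1,-0.8,0.4,-0.35],
    [50,0.1,-0.8,0,-0.35],
    [50,0,-0.8,0,-0.35],
    [50,0,0,0,-0.35]
  ]
}}

```text
clock: 46.05
position: [0.4966, -0.0803, 0.2816]
ee_rot: [1.689, 2.648, -0.002]
force: [0.5, 1.5, -0.4]
width: 0.501
gripper_force: 0.0
```

```bash
python3 look.py ta;python3 side.py
python3 - <<'E'
import cv2
i=cv2.imread('pics/ta.png');cv2.imwrite('pics/tab.png',cv2.resize(i[130:270,90:290],None,fx=4,fy=4,interpolation=cv2.INTER_CUBIC))
E
```

```text
46.05 [ 0.4966 -0.0803  0.2816]
[127.2 219.5] 96 [0.5241 0.3166]
[146.3 226. ] 85 [0.5    0.2611]
[165.1 233.9] 94 [0.4721 0.2076]
[129.3 239.2] 96 [0.4659 0.3125]
[148.2 246.9] 80 [0.4387 0.2583]
[269.8 264.7] 70 [ 0.3572 -0.0842]
side [246.5 245.6] 87 [0.4727 0.2094]
side [228.4 253.9] 87 [0.498  0.2653]
side [248.7 259.1] 102 [0.437  0.2614]
side [209.9 262.6] 101 [0.5219 0.32  ]
side [230.5 268. ] 105 [0.4613 0.3151]
```

View pics/tab.png

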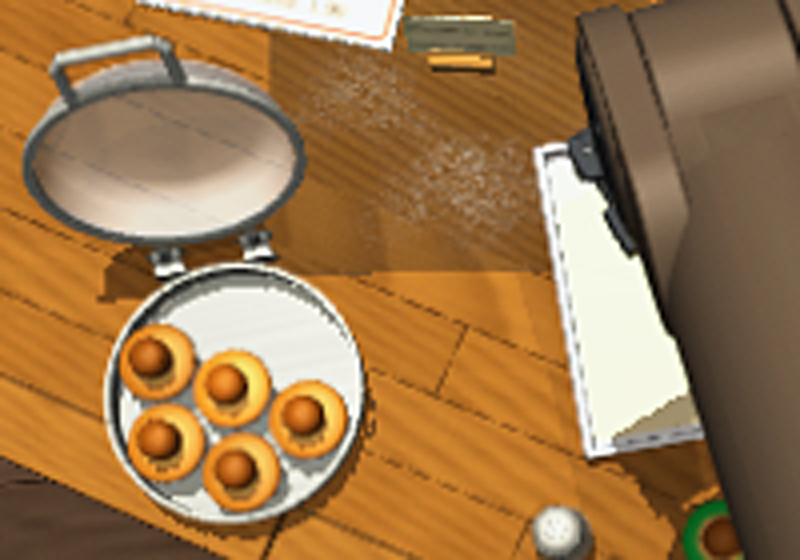

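Call:
{"api": "apply_moves", "payload": {
  "commands": [
    [43,0,0,0.4,-0.35],
    [43,0.3,0.6,0.4,-0.35],
    [43,0.4,0.75,0,0],
    [43,0.4,0.75,0,0],
    [43,0.4,0.75,0,0],
    [43,0.4,0.75,0,0],
    [43,0.4,0.75,0,0],
    [43,0.4,0.75,0,0],
    [43,0.3,0.6,0,0],
    [43,0.15,0.3,0,0],
    [43,0,0,0,0],
    [43,0,0,0,0]
  ]
}}

```text
clock: 47.65
position: [0.6856, 0.2841, 0.33]
ee_rot: [2.108, 2.329, -0.0]
force: [-0.2, 0.1, -0.5]
width: 0.427
gripper_force: 0.0
```

Call:
{"api": "apply_moves", "payload": {
  "commands": [
    [43,0,-0.04,-0.3,0],
    [43,0,0,-0.3,0],
    [43,0,0,-0.25,0],
    [43,0,0,-0.2,0],
    [43,0,0,0,0],
    [0,0,0,0,0],
    [0,0,0,0,0],
    [0,0,0,0,0],
    [0,0,0,0,0],
    [0,0,0,0,0]
  ],
  "newtons": 12
}}

```text
clock: 48.9
position: [0.6859, 0.2822, 0.2671]
ee_rot: [2.11, 2.328, 0.0]
force: [-0.4, -0.3, 1.2]
width: 0.089
gripper_force: 12.0
```

Call:
{"api": "apply_moves", "payload": {
  "commands": [
    [0,-0.38,-0.034,0.11,0],
    [0,-0.39,-0.035,0.07,0],
    [0,-0.4,-0.036,0.03,0],
    [0,-0.4,-0.036,-0.01,0],
    [0,-0.4,-0.036,-0.05,0],
    [0,-0.39,-0.035,-0.09,0],
    [0,-0.38,-0.034,-0.13,0],
    [0,-0.36,-0.033,-0.16,0],
    [0,-0.17,-0.015,-0.09,0],
    [0,0,0,0,0],
    [0,0,0,0,0]
  ]
}}

```text
clock: 50.28
position: [0.489, 0.2632, 0.2472]
ee_rot: [-2.11, -2.327, 0.006]
force: [-4.3, -7.3, 2.2]
width: 0.09
gripper_force: 12.0
```

Call:
{"api": "apply_moves", "payload": {
  "commands": [
    [43,0,0,0,0],
    [43,0,0,0,0],
    [43,0,0,0.3,0],
    [43,0,0,0.5,0],
    [43,0,0,0.5,0],
    [43,-0.2,-0.7,0,0],
    [43,0,-0.8,0,0],
    [43,0,-0.8,0,0],
    [43,0,-0.8,0,0],
    [43,0,-0.8,0,0],
    [43,0,-0.8,0,0],
    [43,0,-0.8,0,0]
  ]
}}

```text
clock: 51.78
position: [0.4781, -0.0666, 0.3273]
ee_rot: [2.108, 2.327, 0.003]
force: [0.7, 0.8, 0.3]
width: 0.432
gripper_force: 0.0
```

```bash
python3 look.py tb;python3 side.py
python3 - <<'E'
from h import *
p,d,c=grab('side','sb')
A=cv2.imread('pics/tb.png')[130:270,90:190];B=cv2.imread('pics/sb.png')[160:300,180:280]
cv2.imwrite('pics/tbb.png',cv2.resize(np.hstack([A,B]),None,fx=4,fy=4,interpolation=cv2.INTER_CUBIC))
E
```

```text
51.775 [ 0.4781 -0.0666  0.3273]
[146.2 225.9] 83 [0.5002 0.2613]
[165.1 233.9] 94 [0.4721 0.2076]
[129.4 239.1] 97 [0.466  0.3122]
[148.2 246.8] 79 [0.4389 0.2583]
side [246.5 245.9] 91 [0.4719 0.2103]
side [228.4 253.9] 86 [0.4982 0.265 ]
side [248.7 259. ] 100 [0.4372 0.2609]
side [209.9 262.7] 100 [0.5219 0.3201]
side [230.4 268. ] 107 [0.4614 0.3155]
```

View pics/tbb.png

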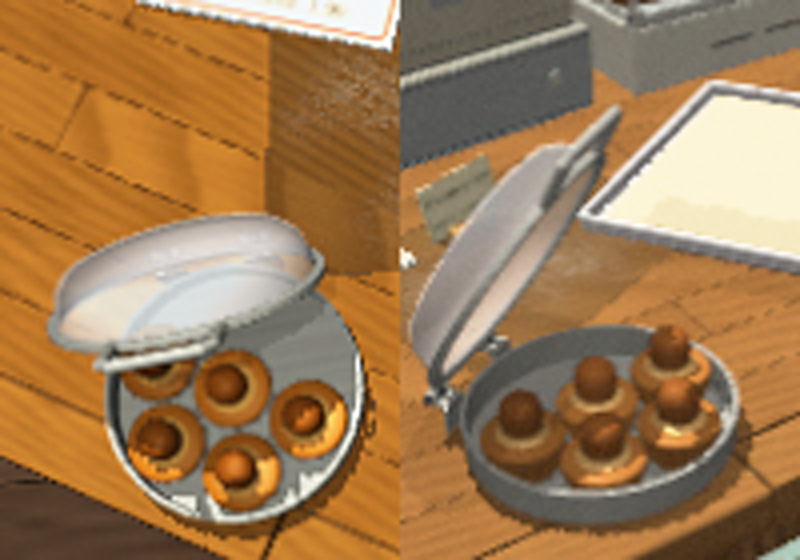

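Run:
```python
from h import *
c=imaging.camera_params('top');o,d=rays(c,[[130.8,217.8]]);d=d[0]
for z in(.235,.2428,.25): 
    q=o+d*((z-o[2])/d[2]); t=np.degrees(np.arctan2(z-.035,(.6093-q[0])/.996)); print(q.round(4),t, np.hypot(z-.035,(.6093-q[0])/.996))
print(observe()['clock'],observe()['force'])
```

```text
[0.4928 0.2566 0.235 ] 59.67209256678758 0.2317095156654106
[0.4913 0.2545 0.2428] 60.301220915553166 0.23922396428396492
[0.4899 0.2525 0.25  ] 60.84780655600498 0.2461844742617957
51.925 [0.14131994 0.98574621 0.74707529]
```

The cover stands at about 60°, all five brioches are packed, and the arm is clear.

```bash
python3 -c "
from cell import arm;print(arm.sign_off())"
```

```text
the job is handed in; nothing more can be done
None
```

I've handed the job in: all five brioches stand upright in the honeycomb (one shifted after I placed it, so I put it back), with both empty ring places still wide enough, the cover measures about 60°, and nothing else on the counter was touched.

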